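# Shut the under-stairs cupboard and put its light out at the touchless switch

## Robot

A 6-joint arm with a two-finger parallel gripper is mounted at the origin on the work surface. World frame = base frame: x ahead of the robot, y to its left, z up, the work surface at z = 0. Lengths are in mm, angles in rad, forces in N, time in s.
With the tool pointing down it reaches from about 300 to 950 mm from the base axis. Payload 3.1 kg.
Tool frame: the origin (TCP) lies between the finger pads, 19 mm behind the fingertips; this is the grasp point; z points along the fingers, y is the line along which they close (so a half turn about z gives the same grasp; the last joint's range is limited). The gripper opens to 85 mm and grips with 20 to 120 N. Pads are 22 mm wide; open, the fingers measure 114 mm over their backs; the gripper's body (76 mm by 85 mm) begins 54 mm behind the grasp point. The pads swing forward as they close: fully open they stand 13 mm farther back than shut.
Start: joints at [-1.32, 0.308, 1.634, -0, 1.2, -0.07], TCP at [197.052, -593.13, 249.972] pointing down, gripper open.
Joint ranges: [-3.06, 3.06], [-0.79, 1.96], [0.05, 2.63], [-1.19, 4.34], [0.05, 2.64], [-2.94, 2.94]. Speed limits (rad/s): [2.79, 2.79, 3.14, 3.14, 3.14, 3.14].

## Interface

Orientations are given as a unit quaternion [w, x, y, z].
In Python, from workcell import arm gives the robot as it stands.
- The arm moves only by the tool jog_arm, never from a script. Its argument "deltas" is a list of rows, each a list of 7 numbers: the shift along the world's x, y, z scaled (see below), then the turn, a rotation vector about the world's x, y, z scaled (see below), then the opening, from -1 (shut) to 1 (fully open). In form: [[dx, dy, dz, wx, wy, wz, claw], ...]. A call has 1 to 10 rows; each row is the pose to reach, as a shift and turn from the pose commanded when the call began; what a row does not reach only later rows make up. The controller multiplies each number of a shift by 0.3 m and each number of a turn by 120 degrees. A row lasts 1/8 s, in which the tool goes at most 62.5 mm and 10.7 degrees, less where a joint would pass 70% of its speed; a pose out of reach is approached as far as the arm can. A call with a number of a shift or a turn outside -1 to 1 is refused whole. A call with a gripper value outside its range is refused whole. The fingers move at their own pace and stop on an object; "grip_force" is the grip in N (left out, the last holds). Time passes only in rows, so rows that repeat a pose let the fingers close. It gives the time, the measured TCP pose, the force, the opening and the grip force at its end, in the units of the state.
- arm.observe(): the state, without advancing time (a new reading comes with each control period).
- arm.get_image(name): name is "scene" or "top"; returns the picture (480x640x3 uint8, red, green, blue); there is no depth.
- arm.calibration(name): a dict with "fov_y" (degrees; the focal length in pixels is half the picture's height over the tangent of half this angle, whatever the lens; pixels are square), "cx", "cy" (the principal point, pixels), "extrinsics" (4x4, takes a point from world to camera coordinates). Camera axes: x right, y up, looking along -z (the intrinsics and any distortion apply to the point x, -y, -z); pixel columns grow to the right and rows downward; lengths in mm; the calibration is good to about 2 mm. A picture is of the moment at which its call begins. calibration takes no time and is no camera call.
- arm.sign_off(): hands the job in; it is judged then, once.
The state is a dict: "t": time; "joint_positions": joint angles; "qvel": joint speeds; "effort": joint torques, N m; "tcp_pos": TCP position; "tcp_rot": TCP orientation; "force": force on the tool from outside, world axes, zero at the start; "ft_torque": the same for the moment, N m; "grip_width": finger opening in mm; "finger_force": force on a finger pad.
Only numpy, scipy, OpenCV 4.12 (cv2) and the standard library are available. Lean on these libraries where they do the work, as an engineer would, in place of code of your own. Each camera call takes 0.05 s, during which the arm holds its last target. There are 200 camera calls.

## Task

We are finished in the little under-stairs cupboard: with your fingertips or the outside of your fingers, push its open sloping door gently until it is fully shut (push it, do not take hold of it), and put its light out at the touchless switch with the orange halo by pointing straight down at the dark window in its middle. Keep the fingertips two or three centimetres above the middle of that window for a good two seconds without touching the switch, and then take the hand well away. Do not touch the blue-haloed stair-light switch or set it off by bringing the fingers low over it, and leave everything else on the worktop where it is.

Things in the scene. Friction and masses are not known exactly. Their poses are not given: they have to be found in the camera images.
- cupboard: fixed taupe cupboard, low end of an under-stairs unit, on the robot's right: 360 mm wide (its own y), 300 mm deep (its own x). Its roof slopes down at 30 degrees from 335 mm high at its -y end (nearer the robot) to 127 mm at its +y end. Origin under its centre; its open front looks to its own -x (to the middle of the worktop), 150 mm from the origin
- cupboard_door (a joint): angle of the cupboard's only door about its upright hinge, rad: 0 is fully shut (a hard stop), it grows as the free edge swings out; it starts partly open. Stiff hinge: the door stays where it is left; about 0.5 to 1 N at the free edge moves it. No latch or spring
- door_hinge (a point): on the door's hinge line, at the tall end of the cupboard's front, 34 mm up (the door's lower edge). This frame turns with the door: z up (positive turns open it), y along the door to its free edge, -x out of its outer face. The door is a flat taupe panel 356 mm long from the hinge line, inner face at x = 0, outer face at x = -18 mm
- door_push (a point): a good place to push: on the outer face, 306 mm from the hinge line (50 mm in from the free edge), 15 mm below the sloping top edge there, about 137 mm above the worktop. Axes as for door_hinge. The door's top edge slopes from 329 mm high at the hinge to 123 mm at the free edge, just under the roof's line
- cupboard_switch: the cupboard light's touchless switch: white puck stuck to the worktop, 84 mm across and 25.5 mm tall, with an ORANGE halo ring and a round black sensor window in the middle of its top. Origin under its centre
- cupboard_switch_window (a point): centre of the black sensor window (24 mm across) on top of the orange-haloed switch, 25.5 mm above the worktop, z up. The switch reacts to fingertips held above the window within about 20 mm of its centre sideways and up to about 60 mm above it
- stair_switch: the stair light's switch, the same puck but with a BLUE halo; to be left alone. The two pucks may be either way round. Origin under its centre
- stair_switch_window (a point): centre of the black sensor window on top of the blue-haloed switch, 25.5 mm above the worktop; fingertips within 30 mm sideways and 80 mm above set it off
- hard_hat: a loose white hard hat, about 225 x 265 mm, 150 tall, standing on its rim at the back of the worktop; origin under its centre
- carton: a loose taped brown carton 130 x 160 x 100 mm tall; origin under its centre
- torch: a loose black torch with a yellow band, lying down, 152 mm long, 44 mm high; origin under its centre, it points along its own y
- tape_measure: a loose yellow and black tape measure, 75 x 75 mm, 40 tall; origin under its centre
- padlock: a loose brass padlock lying flat, 42 x 50 mm body, 22 tall, steel shackle to its own +x; origin under the body's centre
- key_bowl: a loose empty blue ceramic bowl, 116 mm across, 45 tall; origin under its centre
- spray_can: a loose upright spray can, 54 mm across, 170 tall, blue with a red cap; origin under its centre

How it is judged:
By the outcome, as a careful person would: the job done as asked, in the order asked, and still so for the second after the job is handed in, with the robot touching nothing.
It also fails if it takes over 50 s, if anything falls off the work surface, if the arm or the gripper's body presses on something with over 40 N, if the wrist force passes 120 N, or if a joint passes its speed limit or range.

## Working session

There is one attempt and no reset: what is moved stays moved. The work goes in short steps, Python scripts to look and compute and a tool call to move; the robot and the scene stay as the last step left them, time stands still between calls to the robot, and variables do not carry over. Pictures are saved under pics/ and viewed, at most 10 in all, crops included, and the job is handed in when it is done.

Besides the shell and the picture viewer there is one more tool, called after "Call:" in YAML: its name, and indented under it one key for each argument. jog_arm: Moves the arm, as the interface text tells. Shifts and turns lie within -1 to 1; 1 stands for 0.3 m of shift or 120 degrees of turn. Its arguments: {"type":"object","properties":{"deltas":{"type":"array","items":{"type":"array","items":{"type":"number","minimum":-1,"maximum":1}}},"grip_force":{"type":"number"}},"required":["deltas"]}

```bash
mkdir -p pics; cat > h.py <<'E'
import numpy as np,cv2
from workcell import arm
def ray(n,u,v):
    c=arm.calibration(n);f=240/np.tan(np.radians(c["fov_y"])/2)
    E=np.array(c["extrinsics"]);R=E[:3,:3];t=E[:3,3]
    d=R.T@np.array([(u-c["cx"])/f,-(v-c["cy"])/f,-1.]);return -R.T@t,d/np.linalg.norm(d)
def onz(n,u,v,z):
    o,d=ray(n,u,v);return o+d*(z-o[2])/d[2]
def tri(a,b):
    (o,d),(p,e)=ray(*a),ray(*b)
    s=np.linalg.lstsq(np.c_[d,-e],p-o,rcond=None)[0];x,y=o+d*s[0],p+e*s[1]
    return (x+y)/2,np.linalg.norm(x-y)
E
python3 - <<'E'
from h import *
for n in("scene","top"):
    cv2.imwrite(f"pics/{n}0.png",arm.get_image(n)[...,::-1]); c=arm.calibration(n);print({k:v for k,v in c.items() if k!="extrinsics"},ray(n,320,240))
s=arm.observe();print(s["tcp_rot"],s["grip_width"])
E
```

```text
{'fov_y': 50.74987913868004, 'cx': 309.60062415596974, 'cy': 239.03987750592492} (array([1299.08342554,  -77.89778927,  944.91366663]), array([-0.66204052,  0.11779346, -0.7401534 ]))
{'fov_y': 50.72712617976889, 'cx': 324.2063260286089, 'cy': 235.4904750806075} (array([ 453.38149971,   24.41089088, 1521.88677459]), array([ 0.05219493,  0.02050978, -0.99842628]))
[-1.06766829e-03  9.87164519e-01  1.59703045e-01 -9.96365876e-05] 85.25664518353891
```

View pics/scene0.png

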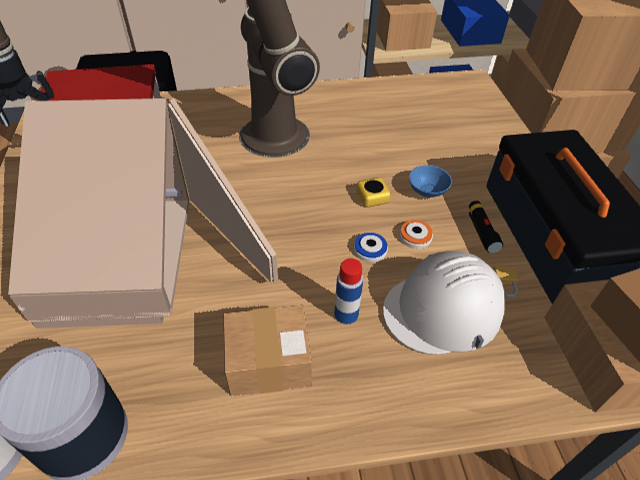

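View pics/top0.png

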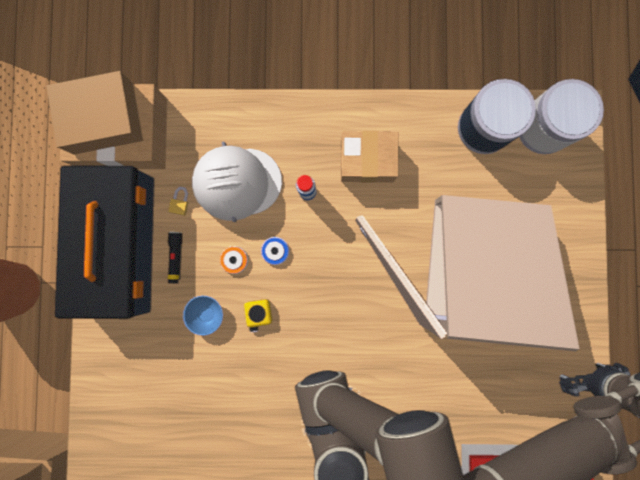

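Scene view: the door stands open, with its free top corner near (272,258) and the orange switch at (416,232), the blue one at (371,245). Top view: door from hinge (443,333) to free edge (360,218), orange switch (233,260), blue (275,251), spray can (306,186).

```bash
python3 - <<'E'
from h import *
ims={n:arm.get_image(n) for n in("scene","top")}
P={}
for n,g in(("scene",dict(o=(416,232),b=(371,245))),("top",dict(o=(233,260),b=(275,251)))):
    gray=cv2.cvtColor(ims[n],cv2.COLOR_RGB2GRAY)
    for k,(u,v) in g.items():
        w=gray[v-8:v+9,u-8:u+9]; m=(w<80).astype(np.uint8)
        cnt,lab,st,ce=cv2.connectedComponentsWithStats(m)
        i=min(range(1,cnt),key=lambda i:np.hypot(*(ce[i]-8))); P[n,k]=ce[i]+[u-8,v-8]
        print(n,k,P[n,k],st[i],onz(n,*P[n,k],25.5).round(1))
for k in"ob":print(k,tri(("scene",*P["scene",k]),("top",*P["top",k])))
a=cv2.resize(ims["scene"][80:300,150:300],None,fx=2.6,fy=2.6,interpolation=2)
b=cv2.resize(ims["top"][185:355,345:465],None,fx=3.3,fy=3.3,interpolation=2)
h=max(a.shape[0],b.shape[0]);pad=lambda x:np.pad(x,((0,h-x.shape[0]),(0,0),(0,0)))
cv2.imwrite("pics/c.png",np.hstack([pad(a),pad(b)])[...,::-1]);print(a.shape,b.shape)
E
```

```text
scene o [416.625      229.45833333] [ 4  3 10  6 48] [473.9 313.8  25.5]
scene b [370.75       242.44230769] [ 3  2 10  7 52] [501.3 190.2  25.5]
top o [232.4137931  259.44827586] [ 5  5  6  6 29] [472.6 314.   25.5]
top b [274.  250.5] [ 5  5  5  6 26] [499.8 191.1  25.5]
o (array([472.6411662 , 314.35176673,  24.07388581]), np.float64(0.12737657063441574))
b (array([499.76912975, 191.02616947,  23.67353215]), np.float64(0.5873948422005888))
(572, 390, 3) (561, 396, 3)
```

View pics/c.png

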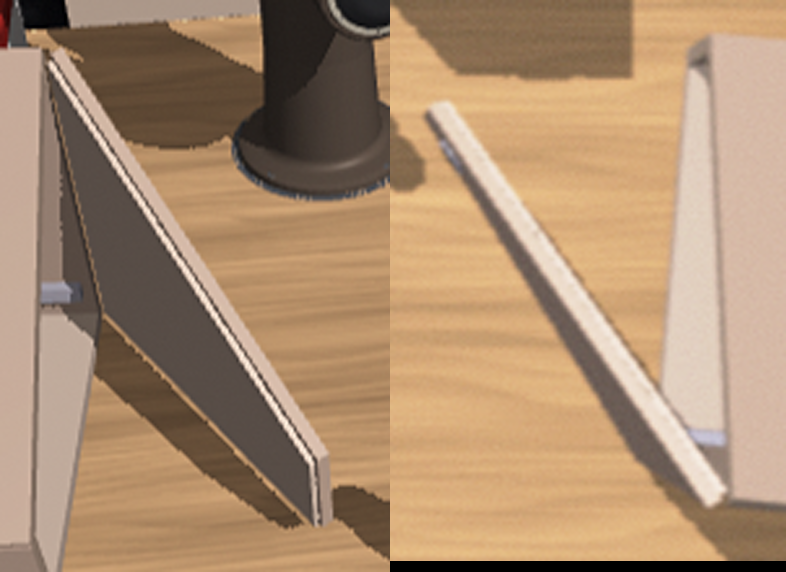

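The crop shows the free edge's outer top corner at scene (276,255) / top (356.5,219), and the hinge's outer top corner at scene (174,99) / top (441.5,338.5).

```bash
python3 - <<'E'
from h import *
for nm,s,t,z in(("free_out",(276.2,255),(356.5,219.2),123),("free_in",(271.5,257),(362.3,215.6),123),("hinge_out",(173.8,99.2),(441.4,338.6),329),("hinge_in",(169,104),(446.8,334.7),329)):
    print(nm,tri(("scene",*s),("top",*t)),onz("top",*t,z).round(1),onz("scene",*s,z).round(1))
print("cup front top low end",onz("top",(712-390)/3.3+345,35/3.3+185,127),onz("top",(690-390)/3.3+345,48/3.3+185,127), "tall", onz("top",(730-390)/3.3+345,498/3.3+185,335))
print("can",onz("top",305,184,170),"hat edge",onz("top",215,220,20),"tape",onz("top",258,312,40),"carton",onz("top",341,180,100))
E
```

```text
free_out (array([585.7729152 , -47.09209752, 113.43484251]), np.float64(2.1505939243318113)) [584.8 -47.7 123. ] [594.1 -46.4 123. ]
free_in (array([595.47023262, -60.31790057, 120.20417248]), np.float64(7.175990843386951)) [594.9 -63.7 123. ] [598.3 -56.8 123. ]
hinge_out (array([ 287.21668322, -235.29981358,  325.82338585]), np.float64(0.5736125376157709)) [ 287.7 -234.9  329. ] [ 292.5 -234.2  329. ]
hinge_in (array([ 295.5758086 , -247.8228795 ,  320.19889471]), np.float64(3.2914131124571897)) [ 296.7 -247.5  329. ] [ 310.2 -243.8  329. ]
cup front top low end [ 651.06346478 -285.27223154  127.        ] [ 640.01771697 -266.79528137  127.        ] tall [ 294.76843123 -248.95074425  335.        ]
can [674.87509024  93.56134907 170.        ] hat edge [590.02696872 369.18904112  20.        ] tape [320.07498511 233.9730522   40.        ] carton [698.16835611  -4.76713527 100.        ]
```

Call:
jog_arm:
  deltas:
    - [0, 0, 0.2, 0, 0, 0, -1]
    - [0, 0, 0.4, 0, 0, 0, -1]
    - [0, 0, 0.6, 0, 0, 0, -1]
    - [0, 0, 0.67, 0, 0, 0, -1]
    - [0.05, 0.2, 0.67, 0, 0, 0, -1]
    - [0.1, 0.4, 0.67, 0, 0, 0, -1]
    - [0.2, 0.6, 0.67, 0, 0, 0, -1]
    - [0.3, 0.8, 0.67, 0, 0, 0, -1]
    - [0.4, 0.95, 0.67, 0, 0, 0, -1]
    - [0.4, 0.95, 0.67, 0, 0, 0, -1]

```text
t: 1.45
tcp_pos: [318.7, -304.8, 451.3]
tcp_rot: [-0.0, 0.987, 0.163, 0.001]
force: [-0.0, 0.6, -0.0]
grip_width: 0.2
finger_force: 0.0
```

Call:
jog_arm:
  deltas:
    - [0.12, 0.18, 0, 0, 0, 0, -1]
    - [0.24, 0.36, 0, 0, 0, 0, -1]
    - [0.36, 0.54, 0, 0, 0, 0, -1]
    - [0.48, 0.72, 0, 0, 0, 0, -1]
    - [0.6, 0.9, 0, 0, 0, 0.05, -1]
    - [0.63, 0.98, -0.1, 0, 0, 0.11, -1]
    - [0.63, 0.98, -0.3, 0, 0, 0.11, -1]
    - [0.63, 0.98, -0.5, 0, 0, 0.11, -1]
    - [0.63, 0.98, -0.5, 0, 0, 0.11, -1]

```text
t: 2.58
tcp_pos: [501.7, -14.5, 294.8]
tcp_rot: [-0.002, 0.962, 0.272, -0.007]
force: [-0.4, -0.7, 0.1]
grip_width: 0.3
finger_force: 0.0
```

Call:
jog_arm:
  deltas:
    - [0, 0, -0.18, 0, 0, 0, -1]
    - [0, 0, -0.36, 0, 0, 0, -1]
    - [0, 0, -0.53, 0, 0, 0, -1]
    - [0, 0, -0.53, 0, 0, 0, -1]
    - [0.03, -0.05, -0.53, 0, 0, 0, -1]
    - [0.06, -0.1, -0.53, 0, 0, 0, -1]
    - [0.075, -0.125, -0.53, 0, 0, 0, -1]
    - [0.075, -0.125, -0.53, 0, 0, 0, -1]

```text
t: 3.58
tcp_pos: [529.7, -52.7, 143.1]
tcp_rot: [0.0, 0.962, 0.271, 0.001]
force: [-0.4, 0.9, -0.1]
grip_width: 0.0
finger_force: 0.0
```

```bash
python3 - <<'E'
from h import *
a=arm.get_image("scene")[120:340,120:420];b=arm.get_image("top")[160:380,320:480]
cv2.imwrite("pics/d.png",cv2.resize(np.hstack([a,b]),None,fx=1.7,fy=1.7)[...,::-1])
s=arm.observe();print(s["tcp_pos"],s["force"])
E
```

```text
[528.45380641 -51.71658012 142.22639463] [-0.35569418  0.5237573  -0.09593918]
```

View pics/d.png

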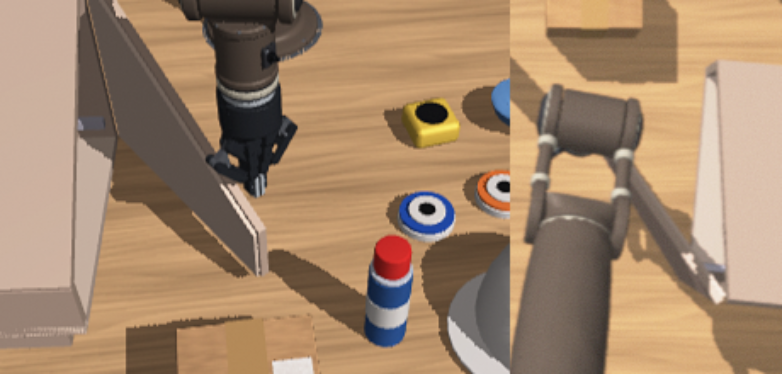

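The crops show the closed fingertips just in front of the outer face near the free edge. The knuckles are above the door's top edge.

Call:
jog_arm:
  deltas:
    - [0.018, -0.032, 0, 0, 0, 0, -1]
    - [0.043, -0.067, 0, 0, 0, -0.02, -1]
    - [0.068, -0.103, 0, 0, 0, -0.042, -1]
    - [0.091, -0.14, 0, 0, 0, -0.062, -1]
    - [0.113, -0.178, 0, 0, 0, -0.083, -1]
    - [0.133, -0.218, 0, 0, 0, -0.104, -1]
    - [0.151, -0.258, 0, 0, 0, -0.125, -1]
    - [0.167, -0.298, 0, 0, 0, -0.146, -1]
    - [0.182, -0.339, 0, 0, 0, -0.167, -1]
    - [0.182, -0.339, 0, 0, 0, -0.167, -1]

```text
t: 4.92
tcp_pos: [583.5, -154.6, 142.1]
tcp_rot: [0.0, 0.995, 0.1, 0.0]
force: [0.1, 0.7, 0.2]
grip_width: 0.2
finger_force: 0.0
```

Call:
jog_arm:
  deltas:
    - [0.013, -0.042, 0, 0, 0, -0.021, -1]
    - [0.024, -0.084, 0, 0, 0, -0.042, -1]
    - [0.033, -0.127, 0, 0, 0, -0.062, -1]
    - [0.04, -0.171, 0, 0, 0, -0.083, -1]
    - [0.044, -0.206, 0, 0, 0, -0.1, -1]
    - [0.048, -0.241, 0, 0, 0, -0.117, -1]
    - [0.048, -0.241, 0, 0, 0, -0.117, -1]

```text
t: 5.8
tcp_pos: [597.5, -226.6, 142.0]
tcp_rot: [0.0, 1.0, -0.023, -0.0]
force: [-0.4, 0.1, -0.1]
grip_width: -0.2
finger_force: 0.0
```

```bash
python3 - <<'E'
from h import *
a=arm.get_image("scene")[120:340,0:300];b=arm.get_image("top")[160:380,320:480]
cv2.imwrite("pics/e.png",cv2.resize(np.hstack([a,b]),None,fx=1.7,fy=1.7)[...,::-1])
s=arm.observe();print(s["tcp_pos"],s["force"])
E
```

```text
[ 597.27985839 -225.6390788   141.78801565] [-0.00429827 -0.53976959  0.57555465]
```

View pics/e.png

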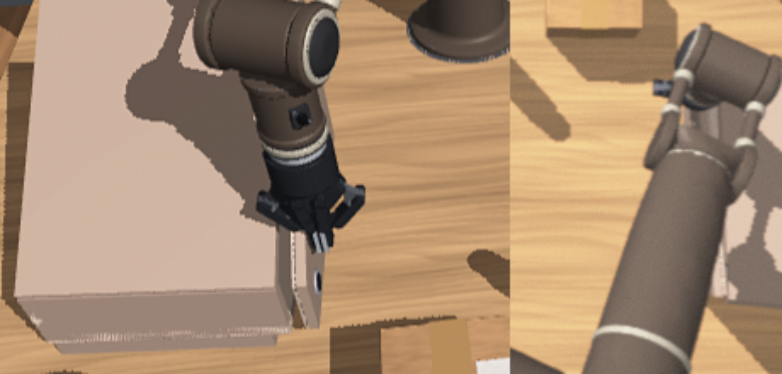

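The door is nearly shut, with a small gap left at the free edge and the fingers on its outer face. I'll ease it in while watching the force.

Call:
jog_arm:
  deltas:
    - [0.001, -0.013, 0, 0, 0, -0.007, -1]
    - [0.002, -0.026, 0, 0, 0, -0.013, -1]
    - [0.002, -0.038, 0, 0, 0, -0.02, -1]
    - [0.002, -0.05, 0, 0, 0, -0.027, -1]
    - [0.002, -0.05, 0, 0, 0, -0.033, -1]

```text
t: 6.52
tcp_pos: [598.2, -241.1, 142.1]
tcp_rot: [0.0, 0.998, -0.057, 0.0]
force: [0.9, -0.8, 0.9]
grip_width: -0.0
finger_force: 0.1
```

Call:
jog_arm:
  deltas:
    - [0, -0.007, 0, 0, 0, 0, -1]
    - [0, -0.013, 0, 0, 0, 0, -1]
    - [0, -0.013, 0, 0, 0, 0, -1]

```text
t: 6.9
tcp_pos: [598.1, -244.1, 142.0]
tcp_rot: [-0.0, 0.998, -0.056, -0.0]
force: [0.1, 1.9, 0.7]
grip_width: -0.3
finger_force: 1.1
```

Call:
jog_arm:
  deltas:
    - [0, -0.007, 0, 0, 0, 0, -1]
    - [0, -0.007, 0, 0, 0, 0, -1]

```text
t: 7.15
tcp_pos: [598.1, -244.2, 142.0]
tcp_rot: [-0.002, 0.998, -0.057, -0.001]
force: [0.3, 7.4, 2.9]
grip_width: -0.1
finger_force: 3.6
```

Call:
jog_arm:
  deltas:
    - [0, -0.007, 0, 0, 0, 0, -1]
    - [0, -0.007, 0, 0, 0, 0, -1]

```text
t: 7.4
tcp_pos: [598.1, -244.3, 142.0]
tcp_rot: [-0.004, 0.998, -0.057, -0.001]
force: [-0.0, 11.9, 4.7]
grip_width: 0.2
finger_force: 6.1
```

Call:
jog_arm:
  deltas:
    - [0, -0.007, 0, 0, 0, 0, -1]
    - [0, -0.007, 0, 0, 0, 0, -1]

```text
t: 7.65
tcp_pos: [598.1, -244.3, 142.1]
tcp_rot: [-0.006, 0.998, -0.057, -0.001]
force: [0.3, 16.9, 6.4]
grip_width: -0.1
finger_force: 8.6
```

The force climbs with no further motion, so the door is against its stop. Backing off straight outward.

Call:
jog_arm:
  deltas:
    - [0, 0.04, 0, 0, 0, 0, -1]
    - [0, 0.18, 0, 0, 0, 0, -1]
    - [0, 0.36, 0, 0, 0, 0, -1]
    - [0, 0.4, 0.18, 0, 0, 0, -1]
    - [-0.1, 0.55, 0.36, 0, 0, 0, -1]
    - [-0.2, 0.7, 0.5, 0, 0, 0, -1]
    - [-0.3, 0.85, 0.5, 0, 0, 0, -1]
    - [-0.4, 1, 0.5, 0, 0, 0, -1]
    - [-0.4, 1, 0.5, 0, 0, 0, -1]

```text
t: 8.78
tcp_pos: [476.1, 51.3, 292.2]
tcp_rot: [0.0, 0.999, -0.054, 0.0]
force: [-0.1, -1.0, 0.1]
grip_width: 0.1
finger_force: 0.0
```

```bash
python3 - <<'E'
from h import *
a=arm.get_image("scene")[80:330,0:300];b=arm.get_image("top")[180:430,330:600]
cv2.imwrite("pics/f.png",cv2.resize(np.hstack([a,b]),None,fx=1.4,fy=1.4,interpolation=2)[...,::-1])
s=arm.observe();print(s["tcp_pos"],s["force"],s["joint_positions"])
E
```

```text
[478.31500011  48.98977871 292.24938553] [ 0.20361814 -0.54393782 -0.03999111] [ 1.24468061e-02 -1.61361762e-02  1.91725102e+00 -1.65555387e-03
  1.23881764e+00  1.69495828e+00]
```

View pics/f.png

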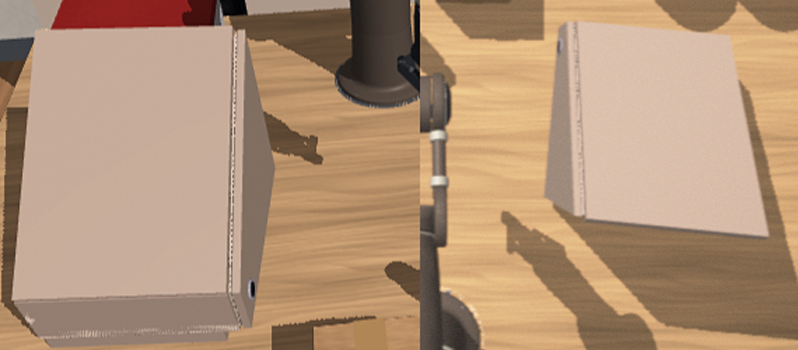

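The pictures show the door flush in the cupboard's front, fully shut. Next, over to the orange switch.

Call:
jog_arm:
  deltas:
    - [0, 0.18, 0, 0, 0, 0, -1]
    - [0, 0.36, 0, 0, 0, 0, -1]
    - [-0.01, 0.54, 0, 0, 0, 0, -1]
    - [-0.018, 0.72, 0, 0, 0, 0, -1]
    - [-0.018, 0.88, 0, 0, 0, 0, -1]
    - [-0.018, 0.88, 0, 0, 0, 0, -1]
    - [-0.018, 0.88, 0, 0, 0, 0, -1]

```text
t: 9.75
tcp_pos: [473.8, 311.9, 291.2]
tcp_rot: [0.001, 0.998, -0.057, -0.0]
force: [0.2, -0.8, -0.1]
grip_width: 0.3
finger_force: 0.0
```

Call:
jog_arm:
  deltas:
    - [0, 0.003, -0.18, 0, 0, 0, -1]
    - [0, 0.003, -0.36, 0, 0, 0, -1]
    - [0, 0.003, -0.54, 0, 0, 0, -1]
    - [0, 0.003, -0.66, 0, 0, 0, -1]
    - [0, 0.003, -0.74, 0, 0, 0, -1]
    - [0, 0.003, -0.74, 0, 0, 0, -1]
    - [0, 0.003, -0.74, 0, 0, 0, -1]

```text
t: 10.62
tcp_pos: [474.1, 313.4, 71.0]
tcp_rot: [-0.0, 0.998, -0.057, 0.001]
force: [0.4, 0.1, 1.2]
grip_width: 0.2
finger_force: 0.0
```

Call:
jog_arm:
  deltas:
    - [0, 0, 0, 0, 0, 0, -1]
    - [0, 0, 0, 0, 0, 0, -1]
    - [0, 0, 0, 0, 0, 0, -1]
    - [0, 0, 0, 0, 0, 0, -1]
    - [0, 0, 0, 0, 0, 0, -1]
    - [0, 0, 0, 0, 0, 0, -1]
    - [0, 0, 0, 0, 0, 0, -1]
    - [0, 0, 0, 0, 0, 0, -1]
    - [0, 0, 0, 0, 0, 0, -1]
    - [0, 0, 0, 0, 0, 0, -1]

```text
t: 11.88
tcp_pos: [472.8, 314.1, 70.0]
tcp_rot: [0.0, 0.998, -0.056, -0.0]
force: [1.6, -0.1, -0.5]
grip_width: 0.0
finger_force: 0.0
```

Call:
jog_arm:
  deltas:
    - [0, 0, 0, 0, 0, 0, -1]
    - [0, 0, 0, 0, 0, 0, -1]
    - [0, 0, 0, 0, 0, 0, -1]
    - [0, 0, 0, 0, 0, 0, -1]
    - [0, 0, 0, 0, 0, 0, -1]
    - [0, 0, 0, 0, 0, 0, -1]
    - [0, 0, 0, 0, 0, 0, -1]
    - [0, 0, 0, 0, 0, 0, -1]
    - [0, 0, 0, 0, 0, 0, -1]
    - [0, 0, 0, 0, 0, 0, -1]

```text
t: 13.12
tcp_pos: [472.7, 314.0, 69.9]
tcp_rot: [0.0, 0.998, -0.056, -0.0]
force: [0.3, -0.9, -0.5]
grip_width: 0.3
finger_force: 0.0
```

```bash
python3 - <<'E'
from h import *
a=arm.get_image("scene")[100:370,280:560]
cv2.imwrite("pics/g.png",cv2.resize(a,None,fx=2,fy=2,interpolation=2)[...,::-1])
s=arm.observe();print(s["t"],s["tcp_pos"],s["force"])
E
```

```text
13.175 [472.79150883 314.06248048  69.99710049] [-0.55825548  0.24063138 -1.24582222]
```

View pics/g.png

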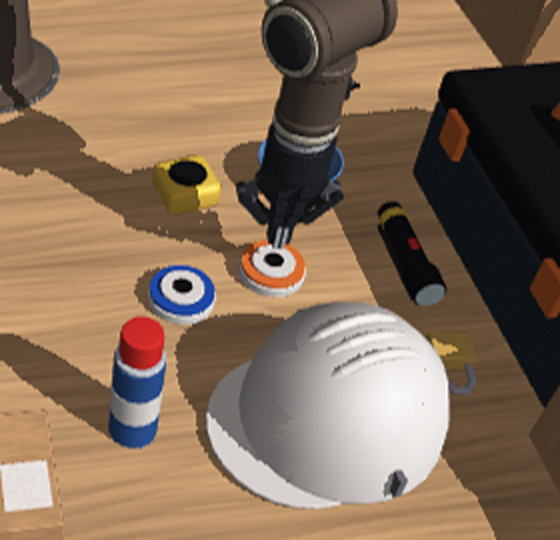

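The fingertips are above the orange switch's window and everything else is undisturbed. The hold has lasted over 2.5 s, so I'll lift the hand straight up and away.

Call:
jog_arm:
  deltas:
    - [0, 0, 0.15, 0, 0, 0, -1]
    - [0, 0, 0.33, 0, 0, 0, -1]
    - [0, 0, 0.5, 0, 0, 0, -1]
    - [0, 0, 0.68, 0, 0, 0, -1]
    - [0, 0, 0.85, 0, 0, 0, -1]
    - [0, -0.2, 1, 0, 0, 0, -1]
    - [0, -0.4, 1, 0, 0, 0, -1]
    - [0, -0.6, 1, 0, 0, 0, -1]
    - [-0.1, -0.8, 1, 0, 0, 0, -1]
    - [-0.1, -0.8, 1, 0, 0, 0, -1]

```text
t: 14.42
tcp_pos: [441.4, 71.4, 369.9]
tcp_rot: [0.0, 0.998, -0.059, -0.0]
force: [-0.4, -0.6, -0.2]
grip_width: -0.1
finger_force: 0.0
```

```bash
python3 - <<'E'
from h import *
cv2.imwrite("pics/h.png",arm.get_image("scene")[...,::-1])
E
```

```text
(no output)
```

View pics/h.png

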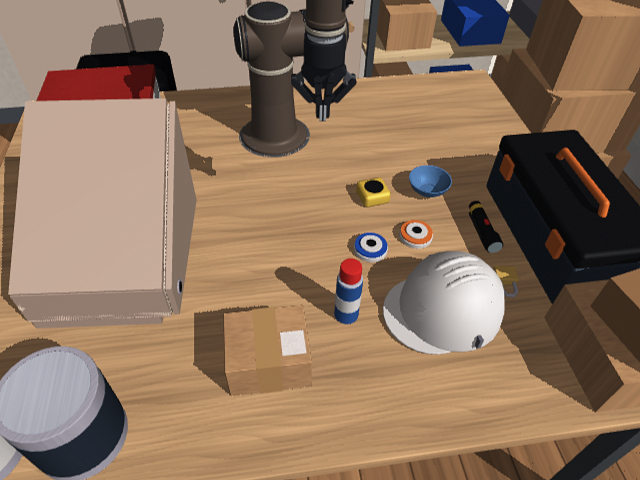

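The final view shows the door shut (free edge at about (180,287)), both switches and all loose items where they were, and the hand clear of everything.

```bash
python3 -c "
from workcell import arm
print(arm.sign_off())"
```

```text
the job is handed in; nothing more can be done
None
```

I pushed the cupboard door fully shut and held the fingertips about 25 mm above the orange switch's window for over 2.5 s. Then I took the hand well away and handed the job in; nothing else on the worktop moved, but the pictures don't show whether the cupboard light itself went out.

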